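Nudge a roller up a sloped gutter and bolt it in

TASK

With the fingers, push the steel roller lying at the low end of the sloped gutter up the slope, over the small ridge near the top and against the end stop, so that it stays there and does not roll back. Then push the bolt on the gutter's far side by its upright pin, fully home across the gutter behind the roller. Do not lift the roller out of the gutter, and leave the bottle, jars, lid and ring round the gutter where they stand.

Things in the scene. Friction and masses are not known exactly. Their poses are not given: they have to be found in the camera images.
- roller: Smooth solid steel roller, 50 mm in diameter, 60 mm long, about 0.3 kg, lying across the gutter at its low end against the lower lip (centre at about trough x = -101 mm). Origin at its centre; its y axis is its long axis (x and z turn as it rolls). Let go below the ridge, it rolls back down; a few newtons push it over the ridge.
- trough: Fixed sloped aluminium gutter. Origin: middle of its floor; x up the slope (8 degrees, roughly to the robot's left), y across towards the robot's side, z square to the floor. Inside x -120 to 120 mm, y -32 to 32 mm; side walls 4 mm thick, 12 mm above the floor; lower lip 8 mm high; upper stop plate 34 mm high, inner face at x = 120 mm.
- pocket (a point): Where the centre of the roller rests when seated: trough x = 94 mm, 25 mm above the floor, between the upper stop (about 1 mm of play) and a rounded ridge 2.2 mm high that crosses the floor at trough x = 83 mm. A roller pushed over the ridge drops in here and stays.
- bolt_pin (a point): Centre of the top of the bolt's upright pin: 10 mm steel pin with a 14 mm black cap, at trough x = 60.5 mm. Its top is 55 mm above the trough floor; the bolt's channel (24 mm wide, trough y = -36 to -112 mm) rises to 28 mm above the floor, so push the pin above that. Pin at trough y = -90 mm when the bolt is open, -38 mm when home.
- bolt (a joint): Travel of the bolt along the trough's +y (from the far side towards the robot): 0 m open (starts at 0 to 0.010), 0.052 m fully home at its end stop, where its 10 mm wide bar crosses the gutter just behind the seated roller, about 18 to 27 mm above the floor. About 1.5 N of friction; it stays where it is left.
- amber_60: small brown glass bottle with a white cap, 37 mm across, 75 mm tall, on the far side of the gutter; origin at the centre of its underside. Leave it alone.
- cream_jar: low white jar with a screw lid, 51 mm across, 40 mm tall, on the robot's side of the gutter; origin at the centre of its underside. Leave it alone.
- white_lid: loose flat white screw lid lying face up, 62 mm across, 16 mm tall, on the robot's side of the gutter; origin at the centre of its underside. Leave it alone.
- blue_ring: upright blue tube-shaped screw ring, 33 mm across, 60 mm tall, beyond the high end of the gutter; origin at the centre of its underside. Leave it alone.
- jar_wide: white jar with a black lid, 61 mm across, 78 mm tall, beyond the high end of the gutter; origin at the centre of its underside. Leave it alone.
Mind the look-alikes: they are no part of the job. Leave any green or red look-alike of the roller alone.

How it is judged:
By the outcome, as a careful person would: the job done as asked, in the order asked, and still so for the second after the job is handed in, with the robot touching nothing.
It also fails if it takes over 54 s, if anything falls off the work surface, if the arm or the gripper's body presses on something with over 40 N, if the wrist force passes 120 N, or if a joint passes its speed limit or range.

ROBOT

A 6-joint arm with a two-finger parallel gripper is mounted at the origin on a cart in front of the work surface, level with it; the furniture and walls round the work are solid. World frame = base frame: x ahead of the robot, y to its left, z up, the work surface at z = 0. Lengths are in mm, angles in rad, forces in N, time in s.
With the tool pointing down it reaches from about 300 to 775 mm from the base axis. Payload 14.6 kg.
Tool frame: the origin (TCP) lies on the centre line of the jaws, within the pads' length; the fingertips stand 19 mm ahead of it and the grasp point (between the pads) is the TCP (bot.tip_reach is the distance from the TCP to the fingertips, in mm); z points along the fingers, y is the line along which they close (so a half turn about z gives the same grasp; the last joint's range is limited). The gripper opens to 85 mm and grips with 20 to 120 N. Pads are 22 mm wide; open, the fingers measure 114 mm over their backs; the gripper's body (76 mm by 85 mm) begins 54 mm behind the grasp point. The pads swing forward as they close: fully open they stand 13 mm farther back than shut.
Start: joints at [-1.356, 0.3, 1.521, -0, 1.321, -0.067], TCP at [152.94, -528.298, 250.281] pointing down, gripper open.
Joint ranges: [-3.03, 3.03], [-0.79, 2.21], [0.23, 2.52], [-1.04, 4.18], [0, 3.07], [-2.55, 2.55]. Speed limits (rad/s): [2.22, 2.22, 2.57, 3.14, 3.14, 3.14].

INTERFACE

Orientations are given as a unit quaternion [w, x, y, z].
In Python, from rig import bot gives the robot as it stands. Calls block until the motion is done:
- bot.move_to(position, orientation): joint-space move of the TCP to a pose.
- bot.servo_line(position, attitude=None, speed=150, until_force=None): straight line of the TCP; attitude=None keeps the orientation; speed is the mean speed in mm/s. With until_force (N) it stops when the force on the tool has changed by that much, and returns True; else False.
- bot.move_joints(angles): joint-space move.
- bot.move_gripper(opening, grip_force=None): finger opening in mm; grip_force is the grip in N (None keeps the last); returns when the fingers have stopped.
- bot.dwell(seconds).
- bot.ik(position, orientation): joint angles nearest the present ones, or None.
- bot.read_state(): the state.
- bot.read_camera(name): name is "scene" or "top"; returns a dict with "image" (420x560x3 uint8, blue, green, red), "depth" (420x560 float32, mm along the optical axis (not along the pixel's ray), 0 where there is no reading), "fovy" (degrees; the focal length in pixels is half the picture's height over the tangent of half this angle, whatever the lens; pixels are square), "cx", "cy" (the principal point, pixels), "eye" and "attitude" of the camera in the world. Camera axes: x right, y down, z forward; pixel columns grow to the right and rows downward; lengths in mm; the calibration is good to about 2 mm. A picture is of the moment at which its call begins.
A pose or a line that the arm cannot do raises bot.MotionError and nothing moves.
- bot.finish_job(): hands the job in, once; it reports no verdict.
The state is a dict: "clock": time; "joint_positions": joint angles; "qvel": joint speeds; "effort": joint torques, N m; "ee_pos": TCP position; "tool_rot": TCP orientation; "ft_force": force on the tool from outside, world axes, zero at the start; "moment": the same for the moment, N m; "grip_width": finger opening in mm.
Only numpy, scipy, OpenCV 4.12 (cv2) and the standard library are available. Lean on these libraries where they do the work, as an engineer would, in place of code of your own. Each camera call takes 0.05 s, during which the arm holds its last target. There are 200 camera calls.

## Working session

There is one attempt and no reset: what is moved stays moved. The work goes in short steps, each a Python script; the robot and the scene stay as the last script left them, time stands still between calls to the robot, and variables do not carry over. Pictures are saved under pics/ and viewed, on a budget of 10 in all, crops included, one or two more only if the job needs it, and the job is handed in when it is done.

```bash
mkdir -p pics; ls; cat > h.py <<'E'
import numpy as np, cv2, pickle
from scipy.spatial.transform import Rotation as R
def rot(q): return R.from_quat([q[1],q[2],q[3],q[0]]).as_matrix()
def quat(M):
    q=R.from_matrix(M).as_quat(); return [q[3],q[0],q[1],q[2]]
def cloud(c):
    d=c["depth"].astype(float); h,w=d.shape
    f=h/2/np.tan(np.radians(c["fovy"])/2)
    v,u=np.mgrid[:h,:w]
    P=np.stack([(u-c["cx"])/f*d,(v-c["cy"])/f*d,d],-1)
    W=P@rot(c["attitude"]).T+np.array(c["eye"]); W[d<=0]=np.nan
    return W
E
python3 - <<'E'
from rig import bot; from h import *
for n in("top","scene"):
    c=bot.read_camera(n); pickle.dump(c,open(n+".pkl","wb"))
    cv2.imwrite(f"pics/{n}1.png",c["image"]); print(n,c["eye"],c["attitude"],c["fovy"],c["cx"],c["cy"])
s=bot.read_state(); print(s["clock"],s["tool_rot"],s["grip_width"],s["ft_force"])
E
```

```text
pics
top [ 405.84081367  109.21401522 1306.84333469] [-0.0452962   0.71220008 -0.69856828  0.05216955] 49.27500042742378 287.16452901743577 206.25327410617558
scene [-146.61350391  545.17346544  832.98598575] [ 0.20806066 -0.44373373  0.79487113 -0.35775834] 54.026712521616716 276.65503308850344 205.69844339877434
0.1 [-5.28818484e-04  9.90087074e-01  1.40453928e-01 -2.19805423e-05] 85.55936753864505 [-0.69826546  0.06782119 -0.57999036]
```

View pics/top1.png

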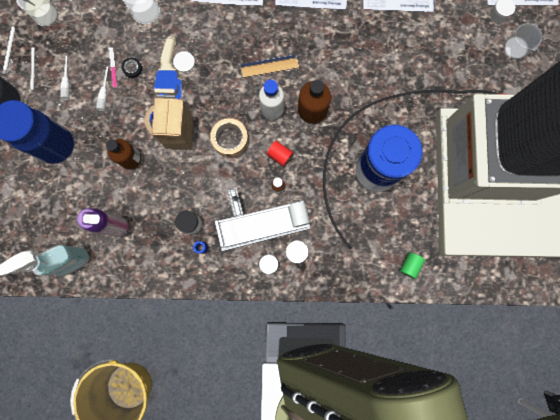

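View pics/scene1.png

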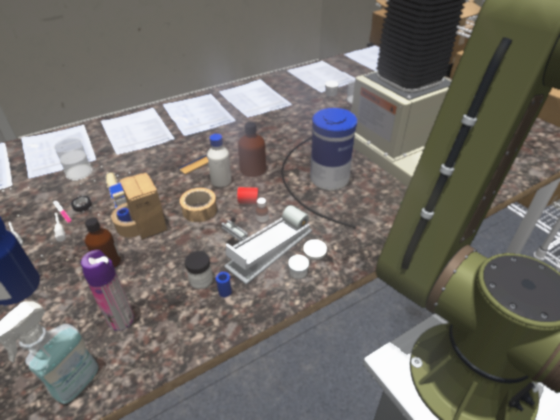

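The gutter is at about top (262,226), with the steel roller at its right (low) end (300,214) and the bolt at (236,203). The red roller at (280,152) and the green one at (413,265) are decoys lying outside the gutter. I'll confirm with one enlarged crop and fit the gutter from depth.

```bash
cat > fit.py <<'E'
from h import *
from scipy.optimize import minimize
def frame(p):
    x,y,z,yaw=p
    ux=np.array([np.cos(yaw)*np.cos(.1396),np.sin(yaw)*np.cos(.1396),np.sin(.1396)])
    uy=np.array([-np.sin(yaw),np.cos(yaw),0]); return np.stack([ux,uy,np.cross(ux,uy)],1),np.array([x,y,z])
def fit(W,p0):
    P=W.reshape(-1,3); P=P[np.isfinite(P).all(1)]
    M,o=frame(p0); q=(P-o)@M; P=P[(abs(q[:,0])<170)&(abs(q[:,1])<70)]
    def cost(p):
        M,o=frame(p); q=(P-o)@M; x,y,z=q.T; ay=abs(y)
        h=np.full(len(x),np.nan)
        ins=(x>-120)&(x<120)&(ay<32)
        h[ins]=0; r=ins&(abs(x+101)<25); h[r]=25+np.sqrt(625-(x[r]+101)**2); h[r&(ay>30)]=0
        h[(ay>=32)&(ay<36)&(abs(x)<120)]=12
        h[(x>=120)&(x<124)&(ay<36)]=34
        e=np.where(np.isnan(h),np.clip(z-5 if 0 else 0*z,0,10),np.minimum(abs(z-h),10))
        out=np.isnan(h); # outside: penalise being high like the walls, except far bolt side
        e[out&(z>-3)&(y>-36)]=10
        return e.sum()/1e3
    best=None
    for dy in(-.1,0,.1):
        r=minimize(cost,np.array(p0)+[0,0,0,dy],method="Nelder-Mead",options=dict(initial_simplex=np.array(p0)+[0,0,0,dy]+np.array([[0,0,0,0],[15,0,0,0],[0,15,0,0],[0,0,15,0],[0,0,0,.15]]),maxiter=800))
        if best is None or r.fun<best.fun: best=r
    return best.x,best.fun,len(P)
E
python3 - <<'E'
from fit import *
c=pickle.load(open("top.pkl","rb")); W=cloud(c)
for u,v in[(262,226),(300,214),(225,237),(240,230),(280,222),(234,193),(237,205)]: print((u,v),W[v,u].round())
im=c["image"][140:290,160:340]; cv2.imwrite("pics/crop.png",cv2.resize(im,None,fx=4.4,fy=4,interpolation=cv2.INTER_CUBIC)[:600] if 0 else cv2.resize(im,None,fx=4,fy=4,interpolation=cv2.INTER_CUBIC))
a,b=W[214,300],W[237,225]
yaw=np.arctan2(b[1]-a[1],b[0]-a[0]); p0=[*W[226,262],yaw]; print(p0)
# low side must be 'x negative': z axis up; y towards robot?
M,o=frame(p0);print(M[:,1])
for n in("top","scene"):
    Wn=cloud(pickle.load(open(n+".pkl","rb"))); print(n,fit(Wn,p0))
E
```

```text
(262, 226) [526. 168.  33.]
(300, 214) [558.  63.  65.]
(225, 237) [492. 267.  55.]
(240, 230) [513. 228.  39.]
(280, 222) [539. 118.  25.]
(234, 193) [611. 245.  71.]
(237, 205) [nan nan nan]
[np.float64(525.7451599291785), np.float64(167.61431965696482), np.float64(33.31192834759349), np.float64(1.8846483430495364)]
[-0.95115142 -0.30872477  0.        ]
top (array([531.27387504, 166.16371238,  32.942436  ,   1.83922331]), np.float64(6.879889659038765), 5877)
scene (array([532.78873444, 166.49017624,  35.143171  ,   1.86933283]), np.float64(20.61592640914383), 6250)
```

View pics/crop.png

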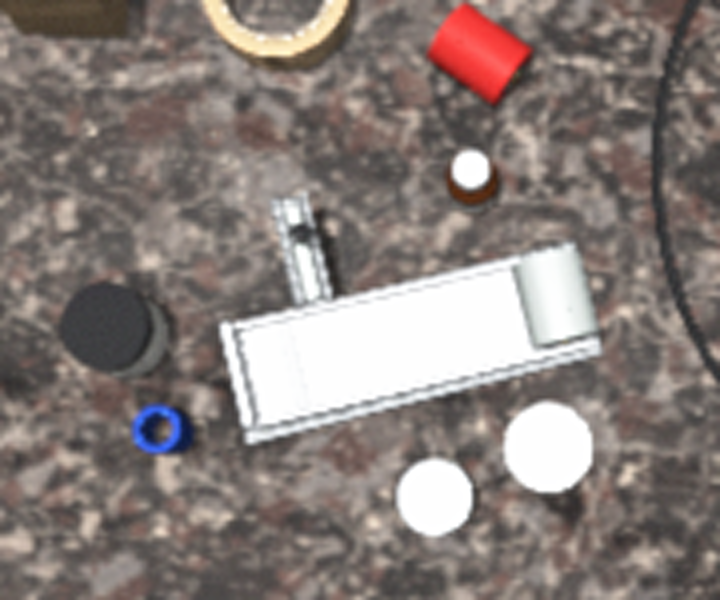

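```bash
python3 - <<'E'
from fit import *
from rig import bot
for n,p in(("top",[531.3,166.2,32.9,1.839]),("scene",[532.8,166.5,35.1,1.869])):
    W=cloud(pickle.load(open(n+".pkl","rb"))).reshape(-1,3); W=W[np.isfinite(W).all(1)]
    M,o=frame(p); q=(W-o)@M
    f=q[(abs(q[:,0]-10)<60)&(abs(q[:,1])<22)]; A=np.c_[f[:,:2],np.ones(len(f))]
    print(n,"floor",np.median(f[:,2]),np.linalg.lstsq(A,f[:,2],rcond=None)[0])
    k=q[(abs(q[:,0]-60)<20)&(q[:,1]<-60)&(q[:,1]>-120)&(q[:,2]>44)&(q[:,2]<65)]; print("cap",len(k),k.mean(0),k.min(0),k.max(0)) if len(k) else 0
    k=q[(abs(q[:,0]+101)<35)&(abs(q[:,1])<28)&(q[:,2]>42)]; print("roller top",k.mean(0),k.max(0))
    k=q[(q[:,0]>110)&(q[:,0]<135)&(abs(q[:,1])<28)&(q[:,2]>25)]; print("stop",k.mean(0),k.min(0),k.max(0))
    for s in(q[(abs(q[:,0])<80)&(q[:,1]>28)&(q[:,1]<42)&(q[:,2]>8)&(q[:,2]<20)],q[(abs(q[:,0])<40)&(q[:,1]<-28)&(q[:,1]>-42)&(q[:,2]>8)&(q[:,2]<20)]): print("wall",len(s),s.mean(0))
W=cloud(pickle.load(open("top.pkl","rb"))).reshape(-1,3); W=W[np.isfinite(W).all(1)]
for r0 in(250,350,450,550,600,650,700):
    r=np.hypot(*W[:,:2].T); b=np.degrees(np.arctan2(W[:,1],W[:,0]))
    print(r0,[round(W[(r>r0)&(r<r0+50)&(b>a)&(b<=a+10)][:,2].max(initial=-999)) for a in range(-60,40,10)])
M,o=frame([531.3,166.2,32.9,1.845])
for name,T in(("x+",np.stack([M[:,0],-M[:,1],-M[:,2]],1)),("x-",np.stack([-M[:,0],M[:,1],-M[:,2]],1)),("y+",np.stack([M[:,1],M[:,0],-M[:,2]],1)),("y-",np.stack([-M[:,1],-M[:,0],-M[:,2]],1))):
    for t in((-150,0,33),(56,0,33),(60,-120,56),(60,-50,56),(60,-120,150)):
        j=bot.ik(list(o+M@np.array(t,float)),quat(T)); print(name,t,None if j is None else np.round(j,2))
E
```

```text
top floor -0.12176871839026043 [-0.00229778 -0.00668203  0.08699547]
cap 22 [ 61.46830469 -79.51483475  54.54934156] [ 55.4505291  -85.40488597  48.91623882] [ 67.41672866 -73.99356216  59.73875346]
roller top [-99.99620171  -0.27167713  47.75002744] [-80.37758007  27.63189303  54.96205258]
stop [123.74082799   0.95266715  34.1108442 ] [120.69315576 -26.89737761  29.06164811] [126.60293144  27.60067863  40.17640589]
wall 83 [ 4.14366841 34.61577003 12.03169817]
wall 38 [  2.0072486  -33.36810419  12.17403776]
scene floor -0.5707131709859306 [   4.61155548    3.25817046 -228.89681745]
cap 24 [ 62.52358828 -80.35161936  53.55988529] [ 53.56771499 -87.53782853  44.42031553] [ 68.14141961 -74.20019705  57.67456564]
roller top [-93.89331656   1.94090919  47.39604494] [-75.92378244  27.93904739  52.07403531]
stop [1.26918276e+02 2.59729042e-02 3.10991153e+01] [121.19777462 -27.51346821  25.0819453 ] [129.73717464  26.72014489  35.72801545]
wall 97 [-1.21472804 35.15370555 11.20887869]
wall 50 [  1.26615814 -32.37618712  11.41947621]
250 [-887, -885, 677, 694, 694, 647, -884, -885, -885, -8
[... 479 characters left out ...]
.08]
x+ (60, -120, 150) [ 0.25  0.64  1.18  0.14  1.33 -0.05]
x- (-150, 0, 33) None
x- (56, 0, 33) None
x- (60, -120, 56) None
x- (60, -50, 56) None
x- (60, -120, 150) None
y+ (-150, 0, 33) [-0.08  0.62  1.59  0.16  0.99 -2.02]
y+ (56, 0, 33) [ 0.27  0.53  1.66  0.17  0.97 -1.67]
y+ (60, -120, 56) [ 0.27  0.73  1.25  0.15  1.16 -1.63]
y+ (60, -50, 56) [ 0.27  0.59  1.49  0.16  1.07 -1.65]
y+ (60, -120, 150) [ 0.25  0.64  1.18  0.14  1.33 -1.63]
y- (-150, 0, 33) [-0.08  0.62  1.59  0.16  0.99  1.12]
y- (56, 0, 33) [0.27 0.53 1.66 0.17 0.97 1.47]
y- (60, -120, 56) [0.27 0.73 1.25 0.15 1.16 1.51]
y- (60, -50, 56) [0.27 0.59 1.49 0.16 1.07 1.49]
y- (60, -120, 150) [0.25 0.64 1.18 0.14 1.33 1.52]
```

Gutter fit agrees with the drawing (floor, walls, stop, and roller at x≈-100). The pin is at y≈-79.5, so the bolt starts at about 10 mm. Next I'll push the roller.

```bash
cat >> fit.py <<'E'
M,o=frame([531.3,166.2,32.9,1.841])
TX=quat(np.stack([M[:,0],-M[:,1],-M[:,2]],1)); TY=quat(np.stack([-M[:,1],-M[:,0],-M[:,2]],1))
def w(*t): return list(o+M@np.array(t,float))
def t(p): return ((np.array(p)-o)@M).round(1)
E
python3 - <<'E'
from fit import *
from rig import bot
def S(l): s=bot.read_state(); print(l,round(s["clock"],2),t(s["ee_pos"]),np.round(M.T@s["ft_force"],1),round(s["grip_width"],1))
print(bot.tip_reach)
bot.move_gripper(0,20)
bot.move_to([450,0,280],TX); S("wp")
bot.move_to(w(-158,0,110),TX); S("above")
print(bot.servo_line(w(-158,0,34),speed=80,until_force=8)); S("down")
c=bot.read_camera("scene"); cv2.imwrite("pics/s2.png",cv2.resize(c["image"][180:320,180:380],None,fx=4,fy=4))
E
```

```text
19.0
wp 3.04 [-103.3  122.8  264. ] [-0.6 -0.4  0.5] 0.3
above 3.88 [-158.1    0.   111.1] [ 0.1 -0.   0.1] 0.0
False
down 4.97 [-158.1   -0.3   34.5] [ 0.3 -0.2  0.9] -0.1
```

View pics/s2.png

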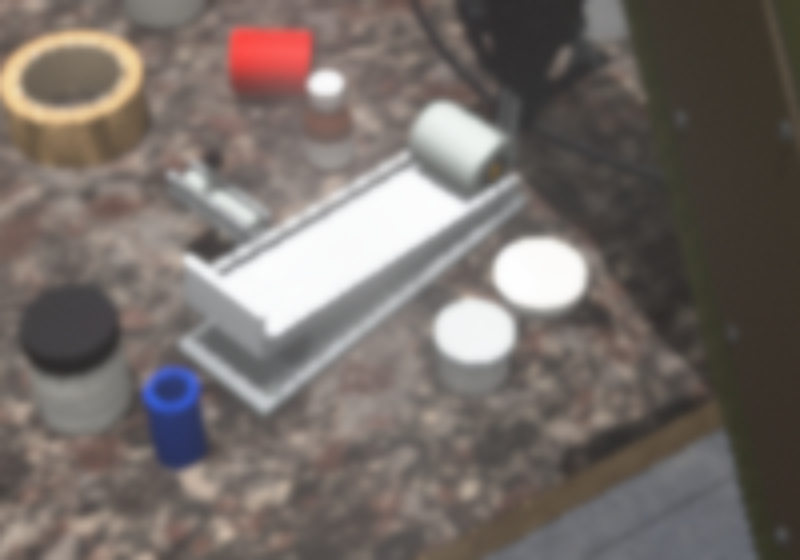

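The fingers stand behind the roller (crop 510,120), which is still at the low end at (460,145). Now I'll push.

```bash
python3 - <<'E'
from fit import *
from rig import bot
def S(l): s=bot.read_state(); print(l,round(s["clock"],2),t(s["ee_pos"]),np.round(M.T@s["ft_force"],1))
print(bot.servo_line(w(-130,0,34),speed=40,until_force=15)); S("contact")
print(bot.servo_line(w(25,0,34),speed=50,until_force=20)); S("mid")
print(bot.servo_line(w(66,0,34),speed=20,until_force=12)); S("top")
c=bot.read_camera("top"); pickle.dump(c,open("t3.pkl","wb")); cv2.imwrite("pics/t3.png",cv2.resize(c["image"][170:270,190:330],None,fx=5,fy=5))
E
```

```text
False
contact 5.88 [-130.1    0.    34. ] [-0.8 -0.2 -0.7]
False
mid 9.12 [24.9  0.  34. ] [-0.6  1.1  0.7]
True
top 10.78 [61.4  0.1 33.7] [-2.3 -0.5  1.4]
```

View pics/t3.png

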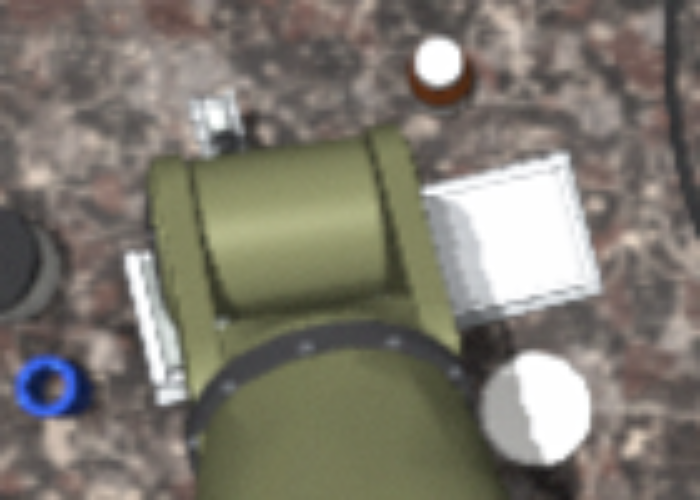

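The roller has left the low end and the arm hides the rest. The force stop came at x=61.4, which fits a seated roller. I'll back off and check before moving to the pin.

```bash
python3 - <<'E'
from fit import *
from rig import bot
def S(l): s=bot.read_state(); print(l,round(s["clock"],2),t(s["ee_pos"]),np.round(M.T@s["ft_force"],1))
bot.servo_line(w(45,0,34),speed=40)
bot.servo_line(w(40,0,130),speed=120); S("up")
bot.move_to(w(60.5,-122,130),TY); S("over pin side")
for n in("scene","top"):
    c=bot.read_camera(n); pickle.dump(c,open(n+"4.pkl","wb"))
    W=cloud(c).reshape(-1,3); W=W[np.isfinite(W).all(1)]; q=(W-o)@M
    k=q[(q[:,0]<118)&(q[:,0]>40)&(abs(q[:,1])<25)&(q[:,2]>42)&(q[:,2]<56)]; print(n,"roller",len(k),k.mean(0) if len(k) else 0)
    k=q[(abs(q[:,0]-60)<12)&(q[:,1]<-65)&(q[:,1]>-100)&(q[:,2]>46)&(q[:,2]<60)]; print(n,"cap",len(k),k.mean(0) if len(k) else 0)
    if n=="scene": cv2.imwrite("pics/s4.png",cv2.resize(c["image"][180:320,180:380],None,fx=4,fy=4))
E
```

```text
up 12.34 [ 40.    0.3 129.2] [ 1.  -0.2 -0.2]
over pin side 13.79 [  60.5 -121.8  129.7] [-0.2  0.2 -0.7]
scene roller 211 [102.10827892  -0.23083295  49.10807563]
scene cap 27 [ 64.72133676 -80.27376628  54.73813018]
top roller 0 0
top cap 0 0
```

View pics/s4.png

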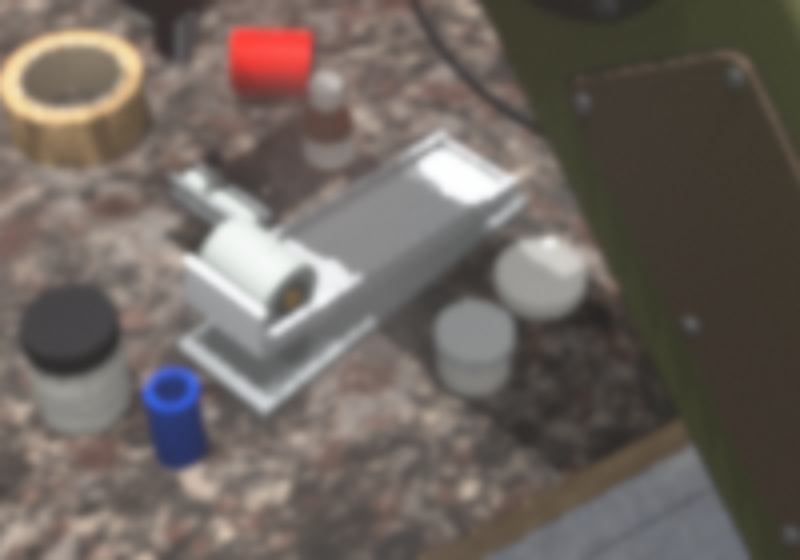

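The roller is seated against the stop (crop 260,270) and everything round it is undisturbed. Next is the bolt.

```bash
python3 - <<'E'
from fit import *
from rig import bot
def S(l): s=bot.read_state(); print(l,round(s["clock"],2),t(s["ee_pos"]),np.round(M.T@s["ft_force"],1))
print(bot.servo_line(w(60.5,-122,56),speed=80,until_force=8)); S("down")
print(bot.servo_line(w(60.5,-75,56),speed=40,until_force=12)); S("mid")
print(bot.servo_line(w(60.5,-46,56),speed=20,until_force=12)); S("home")
bot.servo_line(w(60.5,-80,56),speed=60)
bot.servo_line(w(60.5,-90,140),speed=120); S("up")
bot.move_to([430,-60,300],TY); S("away")
for n in("scene","top"):
    c=bot.read_camera(n); pickle.dump(c,open(n+"5.pkl","wb"))
    W=cloud(c).reshape(-1,3); W=W[np.isfinite(W).all(1)]; q=(W-o)@M
    k=q[(q[:,0]<118)&(q[:,0]>75)&(abs(q[:,1])<25)&(q[:,2]>42)&(q[:,2]<56)]; print(n,"roller",len(k),k.mean(0) if len(k) else 0)
    k=q[(abs(q[:,0]-60)<12)&(q[:,1]<-20)&(q[:,1]>-100)&(q[:,2]>46)&(q[:,2]<60)]; print(n,"cap",len(k),k.mean(0) if len(k) else 0)
    cv2.imwrite(f"pics/{n}5.png",cv2.resize(c["image"][180:320,180:380],None,fx=4,fy=4))
E
```

```text
False
down 14.97 [  60.6 -122.3   56.7] [ 1.   0.4 -0.2]
False
mid 16.29 [ 60.5 -75.   56. ] [-0.4 -0.7  1.3]
True
home 17.25 [ 60.5 -56.4  56.2] [ 0.4 -7.9 -3. ]
up 18.66 [ 60.5 -89.6 139.1] [ 0.2 -0.  -0. ]
away 20.01 [-151.7  157.5  290.7] [-0.2  0.2 -0.3]
scene roller 213 [1.02207048e+02 7.76171786e-03 4.89192696e+01]
scene cap 27 [ 64.58068162 -37.02428201  54.9647881 ]
top roller 238 [94.89357756 -0.11415165 48.00693946]
top cap 21 [ 60.94249242 -37.27201492  54.75355971]
```

View pics/scene5.png

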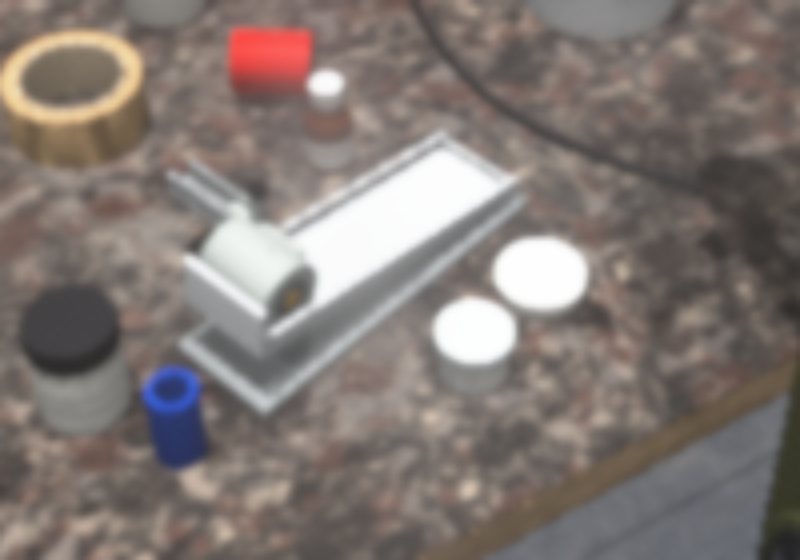

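View pics/top5.png

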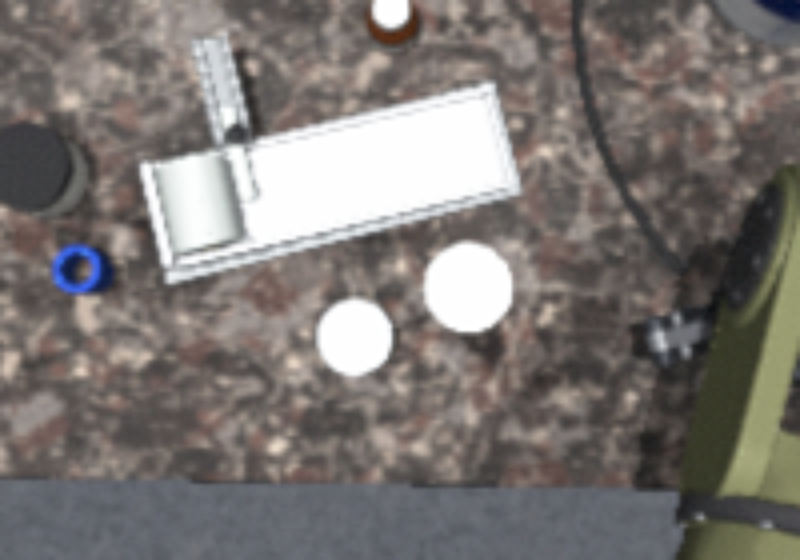

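The roller is seated at (200,200) in the top crop. The pin is at (237,132), beside the wall, and the bar crosses the gutter behind the roller. Pin y measures -37.3 against a home value of -38, and the bolt stopped firmly on its end stop. I'm handing the job in.

```bash
python3 -c "
from rig import bot
print(bot.finish_job(), bot.read_state()['clock'])"
```

```text
the job is handed in; nothing more can be done
the job is handed in; nothing more can be done
```

I pushed the roller up the gutter with the closed fingers, over the ridge and into the pocket. Then I pushed the bolt home by its pin, withdrew the arm and handed the job in at about 20 s on the robot's clock.

- **Roller:** it measures at trough x ≈ 94.9 mm in the top camera, against a target of 94 mm. It stayed there after the fingers left.
- **Bolt:** the pin measures at y ≈ -37.3 mm (top) and -37.0 mm (scene), against -38 mm when home. The push ended on the bolt's end stop (force stop set at 12 N, bolt friction about 1.5 N).
- **Surroundings:** in the last pictures the bottle, jars, lid, ring and red look-alike look unmoved. The green look-alike was outside those last crops, but the arm did not reach for it.
- **Disagreement:** the scene camera read the roller at x ≈ 102 mm. It showed the same kind of offset (about +6 mm) before the push, so I relied on the top camera.

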